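Load the bonding press and hold its plunger down

ROBOT

A 6-joint arm with a two-finger parallel gripper is mounted at the origin on the work surface. World frame = base frame: x ahead of the robot, y to its left, z up, the work surface at z = 0. Lengths are in m, angles in rad, forces in N, time in s.
With the tool pointing down it reaches from about 0.35 to 0.975 m from the base axis. Payload 4.9 kg.
Tool frame: the origin (TCP) lies at the very end of the fingers, on their centre line; the grasp point (between the pads) lies 19 mm behind it (ctrl.grasp_offset is the distance from the TCP to the grasp point, in m); z points along the fingers, y is the line along which they close (so a half turn about z gives the same grasp; the last joint's range is limited). The gripper opens to 85 mm and grips with 20 to 120 N. Pads are 22 mm wide; open, the fingers measure 114 mm over their backs; the gripper's body (76 mm by 85 mm) begins 54 mm behind the grasp point. The pads swing forward as they close: fully open they stand 13 mm farther back than shut.
Start: joints at [-1.298, 0.053, 1.613, -0, 1.476, -0.119], TCP at [0.239, -0.578, 0.231] pointing down, gripper open.
Joint ranges: [-3.01, 3.01], [-1.01, 2.22], [0.06, 2.58], [-1.02, 4.17], [0.09, 2.62], [-3.14, 3.14]. Speed limits (rad/s): [2.57, 2.57, 3.14, 3.14, 3.14, 3.14].

INTERFACE

Orientations are given as a rotation vector (axis times angle).
In Python, from station import ctrl, optics gives the robot as it stands.
- The arm moves only by the shell command python3 -m handwheel 'ROWS' [OPENING] [FORCE]. ROWS is JSON, a list of rows, each an object of numbers: "tx", "ty", "tz": the shift along the tool's x, y, z in mm; "roll": the turn about the tool's z in rad. A call has 1 to 12 rows; each row shifts and turns the commanded pose from where the row before left it, along the tool's axes as they then stand; what a row does not reach is not made up. A row lasts 1/12 s, in which the tool goes at most 41.7 mm and 7.16 degrees, less where a joint would pass 70% of its speed; a pose out of reach is approached as far as the arm can. A call with a gripper value outside its range is refused whole. OPENING is the finger opening in mm, from 0 to 85.4, set as the call begins (- or left out, the last holds). The fingers move at their own pace and stop on an object; FORCE is the grip in N (left out, the last holds). Time passes only in rows, so rows that do not move let the fingers close. It gives the time, the measured TCP pose, the force, the opening and the grip force at its end, in the units of the state.
- ctrl.get_obs(): the state, without advancing time (a new reading comes with each control period).
- optics.get_image(name): name is "side" or "top"; returns (picture, depth): 400x640x3 uint8, red, green, blue; 400x640 float32, m along the optical axis (not along the pixel's ray), 0 where there is no reading.
- optics.camera_params(name): a dict with "mtx" (3x3 intrinsics, pixels), "extrinsics" (4x4, takes a point from camera to world coordinates). Camera axes: x right, y down, z forward; pixel columns grow to the right and rows downward; lengths in m; the calibration is good to about 2 mm. A picture is of the moment at which its call begins. camera_params takes no time and is no camera call.
- ctrl.finish_job(): hands the job in; it is judged then, once.
The state is a dict: "t": time; "q": joint angles; "dq": joint speeds; "effort": joint torques, N m; "tool_pos": TCP position; "tool_rot": TCP orientation; "contact_force": force on the tool from outside, world axes, zero at the start; "wrist_torque": the same for the moment, N m; "opening": finger opening in m; "grip_force": force on a finger pad.
Only numpy, scipy, OpenCV 4.12 (cv2) and the standard library are available. Lean on these libraries where they do the work, as an engineer would, in place of code of your own. Each camera call takes 0.05 s, during which the arm holds its last target. There are 200 camera calls.

TASK

Slide the loose wooden end block into the channel of the bonding press, flat on the channel floor with its tongue going in first under the plunger, until its shoulders meet the end stop, and let go of it. Then press the plunger's mushroom knob down 14 mm (two thirds of its travel, until the black ring on the stem meets the guide) so that the spring foot clamps the tongue, keep it there for at least two seconds, and finish still holding it down. Leave the dumbbell, jar and finger trainer where they are.

Things in the scene. Friction and masses are not known exactly. Their poses are not given: they have to be found in the camera images.
- block: Loose plain wooden foot-roller end block, 130 g: body 90 x 40 x 45 mm (x, y, z), a tongue on its +x end. Origin: centre of the body's underside; x towards the tongue, z up. Stands flat on the bench, yaw within 1.9 rad of world x. Grip it across the 40 mm width, about 20 mm behind the origin (x = -20 mm), which leaves the gripper room beside the plunger.
- tongue (a point): Centre of the tongue's end face, 85 mm ahead of the block's origin, 7.5 mm above its underside. The tongue is 20 mm wide, centred, 15 mm thick, level with the block's underside, and sticks out 40 mm (block x = 45 to 85 mm).
- press: Bonding press, fixed. Origin on the bench below the end stop's face; x runs into the press along its channel, within 0.25 rad of world x; z up. Steel base plate x = -160 to 90 mm, 100 mm wide, 6 mm thick: its top is the channel floor. Channel between two aluminium rails, x = -100 to 0, inner faces at y = +-23 mm (3 mm clearance a side), 9 mm wide, tops 15 mm above the bench; open above and at -x.
- stop (a point): Point on the channel floor at the end stop's face (press x = 0, y = 0, 6 mm above the bench). The stop is two posts, x = 0 to 14 mm, 24 mm above the floor, with a 28 mm slot between them for the tongue; the block's shoulders meet their faces.
- head (a point): Centre of the top of the grey guide head, over the tongue's place: press x = 6.5 to 82.5 mm, 44 mm wide, underside 58 and top 80 mm above the bench, on a 50 mm wide column at x = 57.5 to 82.5 mm. As head and foot overhang the tongue's place, set the block down in the channel at least 50 mm short of home, then slide it forward.
- home (a point): Where the block's origin lies when fully home: press x = -45 mm, y = 0, on the channel floor 6 mm above the bench; axes as the press.
- plunger_top (a point): Centre of the top of the plunger's black mushroom knob, 42 mm in diameter, flat top 34 mm, 124 mm above the bench when released, on the plunger axis (press x = 25 mm, y = 0); moves with it. A black ring, 3 mm high, on the bare steel stem meets the steel bush on the guide head at 14 mm down.
- plunger (a joint): Travel of the spring plunger, m: 0 released (up), 0.021 at its lower stop; pressed straight down. Takes about 4 N to start and 0.25 N per mm more, plus the foot's spring once it bears; about 11 N in all at 14 mm with the block home. Springs back when released.
- foot: Rubber foot, 20 mm in diameter, under the plunger, underside 29 mm above the bench when released, 8 mm above the tongue of a block that is home (its origin is 29 mm below its underside). Own spring: about 1 N to start, 0.5 N per mm, 14 mm give; touches the tongue at 8 mm of plunger travel, clamps it with about 4 N at 14 mm.
- dumbbell: Bystander: steel hex dumbbell, 174 mm long, heads 60 mm across flats, lying with its bar along its x; origin on the bench under its middle.
- jar: Bystander: empty open glass jar, 72 mm in diameter, 112 mm tall; origin at the centre of its base.
- trainer: Bystander: red silicone finger trainer, palm pad 50 x 62 x 14 mm with four finger loops towards its x; origin under the pad's centre.

How it is judged:
By the outcome, as a careful person would: the job done as asked, in the order asked, and still so for the second after the job is handed in, while the arm keeps its last pose, push and grip.
It also fails if it takes over 54 s, if anything falls off the work surface, if the arm or the gripper's body presses on something with over 40 N, if the wrist force passes 120 N, or if a joint passes its speed limit or range.

## Working session

There is one attempt and no reset: what is moved stays moved. The work goes in short steps, Python scripts to look and compute and a shell command to move; the robot and the scene stay as the last step left them, time stands still between calls to the robot, and variables do not carry over. Pictures are saved under pics/ and viewed, at most 10 in all, crops included, and the job is handed in when it is done.

```bash
mkdir -p pics; ls
python3 - <<'E'
from station import ctrl, optics
import cv2, numpy as np
for n in ("top","side"):
    im,d=optics.get_image(n); cv2.imwrite(f"pics/{n}0.png",im[:,:,::-1]); np.savez(f"{n}0.npz",im=im,d=d,**optics.camera_params(n))
    print(n,optics.camera_params(n))
o=ctrl.get_obs(); print({k:np.round(v,3) for k,v in o.items()}, ctrl.grasp_offset)
E
```

```text
pics
top {'mtx': array([[382.89110314,   0.        , 321.85050552],
       [  0.        , 382.89110314, 197.41345322],
       [  0.        ,   0.        ,   1.        ]]), 'extrinsics': array([[ 0.00950561, -0.99723433,  0.07371114,  0.53077421],
       [-0.99978181, -0.00810694,  0.01925098, -0.020033  ],
       [-0.01860017, -0.07387805, -0.99709381,  1.34847858],
       [ 0.        ,  0.        ,  0.        ,  1.        ]])}
side {'mtx': array([[404.77094298,   0.        , 308.61895288],
       [  0.        , 404.77094298, 201.35841239],
       [  0.        ,   0.        ,   1.        ]]), 'extrinsics': array([[-0.88228403, -0.34401535,  0.32129165,  0.26776572],
       [-0.47067757,  0.63586602, -0.61166742,  0.69635736],
       [ 0.00612454, -0.69088917, -0.72293474,  0.90630418],
       [ 0.        ,  0.        ,  0.        ,  1.        ]])}
{'t': np.float64(0.1), 'q': array([-1.298,  0.053,  1.614,  0.   ,  1.476, -0.119]), 'dq': array([-0.   , -0.003, -0.002,  0.001,  0.001, -0.001]), 'effort': array([ 0.0000e+00, -3.9490e+01, -3.7136e+01,  0.0000e+00,  4.0000e-03,
       -0.0000e+00]), 'tool_pos': array([ 0.239, -0.577,  0.23 ]), 'tool_rot': array([-3.08 , -0.611,  0.   ]), 'contact_force': array([ 0.145,  0.382, -0.231]), 'wrist_torque': array([ 0.017,  0.007, -0.055]), 'grip_force': np.float64(0.0), 'opening': np.float64(0.085)} 0.0187
```

View pics/top0.png

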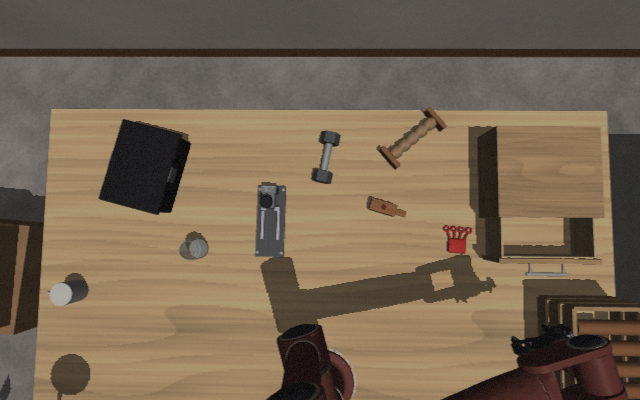

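View pics/side0.png

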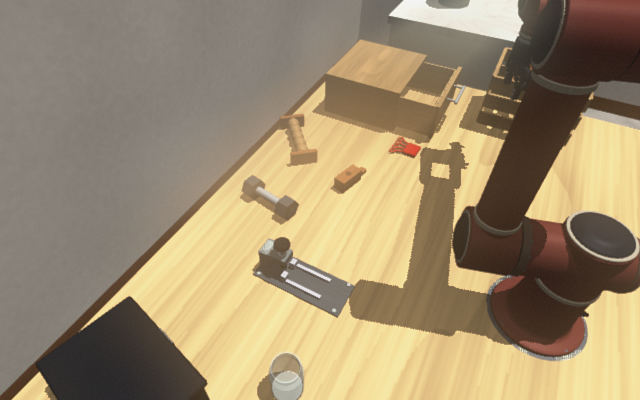

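The top view shows the block at about (380,206), with its tongue towards (405,213). The press is at (270,220) with its head and knob near (267,198) and its open end at the bottom. The side view shows the press at (303,275) and the block at (350,178). Next I'll measure both.

```bash
cat > h.py <<'E'
import numpy as np, cv2
def load(n,tag="0"):
    f=np.load(f"{n}{tag}.npz"); im,d,K,T=f["im"],f["d"],f["mtx"],f["extrinsics"]
    v,u=np.mgrid[:400,:640]; c=np.stack([(u-K[0,2])/K[0,0]*d,(v-K[1,2])/K[1,1]*d,d],-1)
    return im,d,K,T,c@T[:3,:3].T+T[:3,3]
def plane(u,v,K,T,z):
    r=T[:3,:3]@np.stack([(u-K[0,2])/K[0,0],(v-K[1,2])/K[1,1],np.ones(np.shape(u))]); o=T[:3,3]
    return (o[:,None]+r*(z-o[2])/r[2])[:2].T
E
python3 - <<'E'
from h import *
big=[]
for n,bb,pb in (("top",(355,190,415,225),(245,175,295,265)),("side",(325,155,375,200),(245,225,360,320))):
    im,d,K,T,P=load(n)
    z=P[...,2]
    u0,v0,u1,v1=bb; hsv=cv2.cvtColor(im,cv2.COLOR_RGB2HSV)
    S=np.s_[v0:v1,u0:u1]; p=P[S][d[S]>0]
    print(n,"bench z",np.median(p[:,2]))
    for nm,lo,hi in (("top45",.036,.056),("tongue",.009,.025)):
        m=(z[S]>lo)&(z[S]<hi)&(d[S]>0); q=P[S][m]
        r=cv2.minAreaRect((q[:,:2]*1000).astype(np.float32)); print(nm,m.sum(),np.median(q,0).round(4),r)
    u0,v0,u1,v1=pb;S=np.s_[v0:v1,u0:u1]
    for nm,lo,hi in (("plate",.003,.01),("rails",.0115,.019),("head",.07,.09),("knob",.115,.135)):
        m=(z[S]>lo)&(z[S]<hi)&(d[S]>0); q=P[S][m]
        if len(q)>3:print(nm,m.sum(),np.median(q,0).round(4),cv2.minAreaRect((q[:,:2]*1000).astype(np.float32)))
    for b in (bb,pb):
        big.append(cv2.resize(im[b[1]:b[3],b[0]:b[2],::-1],(400,300) ,interpolation=cv2.INTER_NEAREST))
cv2.imwrite("pics/crop.png",np.vstack([np.hstack(big[:2]),np.hstack(big[2:])]))
E
```

```text
top bench z 0.0017876250983328568
top45 314 [ 0.5963 -0.2025  0.0456] ((597.4234619140625, -201.78382873535156), (89.85623931884766, 40.79130172729492), 74.81124114990234)
tongue 78 [ 0.5806 -0.262   0.0158] ((589.8682861328125, -222.9586944580078), (172.37478637695312, 69.33454895019531), 71.49495697021484)
plate 1684 [0.5282 0.1829 0.0057] ((552.4094848632812, 189.899658203125), (313.6064147949219, 174.3805694580078), 0.8957275748252869)
rails 212 [0.5368 0.1689 0.0144] ((544.3535766601562, 186.17608642578125), (96.72100830078125, 237.24114990234375), 88.18157196044922)
head 200 [0.6428 0.178  0.0805] ((628.008544921875, 184.00965881347656), (73.88394165039062, 47.715850830078125), 0.6450058221817017)
knob 129 [0.6082 0.1858 0.1237] ((608.5682373046875, 186.94747924804688), (39.44684600830078, 39.076438903808594), 89.6376953125)
side bench z 0.00016207398195855482
top45 283 [ 0.5981 -0.1953  0.044 ] ((598.9176635742188, -199.1146240234375), (93.04116821289062, 42.346683502197266), 73.57218933105469)
tongue 118 [ 0.5853 -0.18    0.0158] ((589.0233154296875, -215.18011474609375), (130.58660888671875, 39.90586471557617), 69.92403411865234)
plate 2537 [0.5237 0.196  0.0058] ((570.6481323242188, 158.21653747558594), (321.8434143066406, 296.64764404296875), 27.41328239440918)
rails 325 [0.5392 0.2116 0.0148] ((552.6243286132812, 194.51048278808594), (227.59617614746094, 89.10015869140625), 0.1814073622226715)
head 402 [0.6313 0.1963 0.0795] ((628.3299560546875, 188.24305725097656), (50.82353210449219, 76.32542419433594), 88.54822540283203)
knob 196 [0.6064 0.1924 0.1233] ((608.7222900390625, 190.06622314453125), (39.186309814453125, 36.912315368652344), 27.57203483581543)
```

View pics/crop.png

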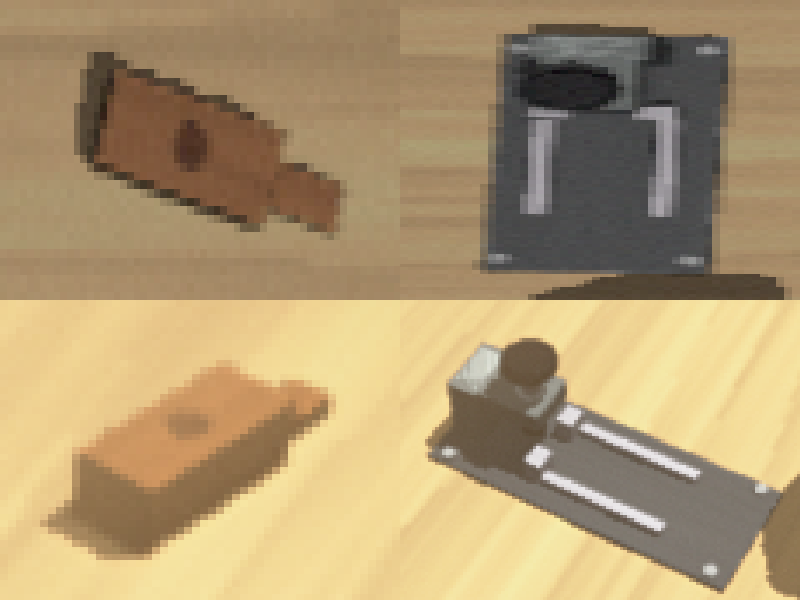

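The crops show the block yawed about −106°, with its tongue towards −y. The press is nearly aligned with world x. Next I'll fit the press rails and plate edges.

Run:
```python
from h import *
from scipy.optimize import minimize
for n,pb in (("top",(245,175,295,265)),("side",(245,225,360,320))):
    im,d,K,T,P=load(n); h=cv2.cvtColor(im,cv2.COLOR_RGB2HSV).astype(int)
    k=np.zeros((400,640),bool);k[pb[1]:pb[3],pb[0]:pb[2]]=1
    m=k&(h[...,1]<60)&(h[...,2]>140)&(P[...,2]>.008)&(P[...,2]<.022)
    v,u=np.nonzero(m); q=plane(u,v,K,T,.015)*1000
    print(n,len(q),q.min(0),q.max(0))
    c=np.median(q[:,1]); 
    for s in (1,-1):
        r=q[(s*(q[:,1]-c)>8)].astype(np.float32); r=r[r[:,0]<575]
        l=cv2.fitLine(r,cv2.DIST_HUBER,0,.01,.01).ravel(); b=l[1]/l[0]
        print(" rail",s,len(r),"yaw",np.degrees(np.arctan(b)),"y@530",l[3]+b*(530-l[2]),"x",r[:,0].min(),r[:,0].max())
    # plate by saturation: dark grey, outline at z=.006
    m=k&(h[...,1]<70)&(P[...,2]<.011)&(P[...,2]>-.004)
    lab,cc=cv2.connectedComponents(m.astype(np.uint8)); 
    if lab>1:
        b=np.argmax(np.bincount(cc[cc>0])); v,u=np.nonzero(cc==b); q=plane(u,v,K,T,.006)*1000
        print(" plate",cv2.minAreaRect(q.astype(np.float32)))
        for x in range(450,560,20):
            s=q[abs(q[:,0]-x)<5,1]; print("  ",x,s.min().round(1),s.max().round(1),((s.min()+s.max())/2).round(1))
    m=k&(P[...,2]>.118)&(P[...,2]<.13); v,u=np.nonzero(m); q=plane(u,v,K,T,.122)*1000; print(" knob",(q.min(0)+q.max(0))/2,np.ptp(q,axis=0))
```

```text
top 96 [435.21813099 142.12984258] [654.29620436 228.86165015]
 rail 1 41 yaw 0.39454767 y@530 213.56917 x 441.19577 573.1025
 rail -1 2 yaw 1.0084926 y@530 147.00888 x 435.21814 438.65335
 plate ((547.3224487304688, 186.52590942382812), (100.42208862304688, 248.5274200439453), 89.04247283935547)
   450 139.6 237.9 188.8
   470 140.0 234.7 187.4
   490 140.4 235.2 187.8
   510 137.2 235.7 186.4
   530 137.5 236.1 186.8
   550 137.9 236.5 187.2
 knob [608.38555421 186.48905816] [38.78581748 38.93035299]
side 266 [434.86608832 145.86883067] [660.65448117 239.29191412]
 rail 1 17 yaw -10.885687 y@530 217.09087 x 434.9237 566.2823
 rail -1 112 yaw 0.8494606 y@530 161.53162 x 434.8661 574.2534
 plate ((548.81103515625, 189.09710693359375), (99.25650024414062, 248.24156188964844), 88.8357925415039)
   450 141.6 240.5 191.0
   470 142.0 240.1 191.0
   490 140.8 239.8 190.3
   510 141.2 239.4 190.3
   530 140.3 239.1 189.7
   550 139.7 237.5 188.6
 knob [607.25470469 190.56095775] [40.88408397 41.98051956]
```

```bash
cat >> h.py <<'E'
def go(x,y,z,yaw):
    "print remaining motion in tool axes (mm, rad): shift first, then roll"
    from station import ctrl
    from scipy.spatial.transform import Rotation as R
    o=ctrl.get_obs(); r=R.from_rotvec(o["tool_rot"]); M=r.as_matrix()
    d=M.T@(np.array([x,y,z])-o["tool_pos"]*1000)
    cy=np.degrees(np.arctan2(M[1,0],M[0,0])); dy=(yaw-cy+180)%360-180
    print("t",round(float(o["t"]),2),"pos",(o["tool_pos"]*1000).round(1),"yaw",cy.round(2),"tilt",M[:2,2].round(4),"F",o["contact_force"].round(1),"op",round(float(o["opening"])*1000,1))
    print("tool shift",d.round(1),"roll",round(-np.radians(dy),4))
E
python3 -m handwheel '[{"tx":30.5,"ty":-14.15},{"tx":30.5,"ty":-14.15},{"tx":30.5,"ty":-14.15},{"tx":30.5,"ty":-14.15},{"tx":30.5,"ty":-14.15},{"tx":30.5,"ty":-14.15},{"tx":30.5,"ty":-14.15},{"tx":30.5,"ty":-14.15},{"tx":30.5,"ty":-14.15},{"tx":30.5,"ty":-14.15},{"tx":30.5,"ty":-14.15},{"tx":30.5,"ty":-14.15}]' 
python3 -m handwheel '[{"tx":30.5,"ty":-14.15},{"tx":30.5,"ty":-14.15},{"tx":30.5,"ty":-14.15},{"tx":30.5,"ty":-14.15},{"roll":-0.113},{"roll":-0.113},{"roll":-0.113},{"roll":-0.113},{"roll":-0.113},{"roll":-0.113},{"roll":-0.113},{"roll":-0.113}]' 
python3 -c "
from h import *; go(603.6,-181.3,100,74.2)"
```

```text
t 0.1 pos [ 238.5 -577.1  230.2] yaw 22.45 tilt [-0.0005  0.0018] F [ 0.1  0.4 -0.2] op 84.9
tool shift [ 488.5 -226.2  130.7] roll -0.9032$[0]: bad value
$[0]: bad value
```

```bash
python3 -m handwheel '[{"tx":30.5,"ty":-14.15,"tz":0,"roll":0}]'; python3 -m handwheel --help | head -20; python3 -c "
from h import *; go(603.6,-181.3,100,74.2)"
```

```text
t: 0.18
tool_pos: [0.2587, -0.555, 0.2303]
tool_rot: [3.083, 0.604, -0.003]
contact_force: [0.5, 0.5, 0.2]
opening: 0.0852
grip_force: 0.0
t 0.18 pos [ 258.7 -555.   230.3] yaw 22.16 tilt [-0.002  -0.0005] F [0.5 0.5 0.2] op 85.2
tool shift [ 460.7 -216.   129.5] roll -0.9082invalid input: not JSON, or not a number
```

```bash
python3 -m handwheel '[{"tx":30.5,"ty":-14.15,"tz":0,"roll":0},{"tx":30.5,"ty":-14.15,"tz":0,"roll":0},{"tx":30.5,"ty":-14.15,"tz":0,"roll":0},{"tx":30.5,"ty":-14.15,"tz":0,"roll":0},{"tx":30.5,"ty":-14.15,"tz":0,"roll":0},{"tx":30.5,"ty":-14.15,"tz":0,"roll":0},{"tx":30.5,"ty":-14.15,"tz":0,"roll":0},{"tx":30.5,"ty":-14.15,"tz":0,"roll":0},{"tx":30.5,"ty":-14.15,"tz":0,"roll":0},{"tx":30.5,"ty":-14.15,"tz":0,"roll":0},{"tx":30.5,"ty":-14.15,"tz":0,"roll":0},{"tx":30.5,"ty":-14.15,"tz":0,"roll":0}]' 
python3 -m handwheel '[{"tx":30.5,"ty":-14.15,"tz":0,"roll":0},{"tx":30.5,"ty":-14.15,"tz":0,"roll":0},{"tx":30.5,"ty":-14.15,"tz":0,"roll":0},{"tx":0,"ty":0,"tz":10,"roll":-0.113},{"tx":0,"ty":0,"tz":10,"roll":-0.113},{"tx":0,"ty":0,"tz":10,"roll":-0.113},{"tx":0,"ty":0,"tz":10,"roll":-0.113},{"tx":0,"ty":0,"tz":10,"roll":-0.113},{"tx":0,"ty":0,"tz":10,"roll":-0.113},{"tx":0,"ty":0,"tz":10,"roll":-0.113},{"tx":0,"ty":0,"tz":10,"roll":-0.113},{"tx":0,"ty":0,"tz":0,"roll":0}]'
python3 - <<'E'
from h import *; go(603.6,-181.3,100,74.2)
from station import optics
a=[]
for n,b in (("top",(340,160,420,240)),("side",(300,110,400,210))):
    im,d=optics.get_image(n); np.savez(f"{n}1.npz",im=im,d=d,**optics.camera_params(n))
    a.append(cv2.resize(im[b[1]:b[3],b[0]:b[2],::-1],(400,400),interpolation=0))
cv2.imwrite("pics/b.png",np.hstack(a))
E
```

```text
t: 1.18
tool_pos: [0.5355, -0.2546, 0.2307]
tool_rot: [-3.081, -0.612, 0.001]
contact_force: [0.7, 0.1, -0.1]
opening: 0.0857
grip_force: 0.0
t: 2.18
tool_pos: [0.6014, -0.1812, 0.1479]
tool_rot: [-2.499, -1.895, 0.004]
contact_force: [0.6, -0.2, -0.8]
opening: 0.0853
grip_force: 0.0
t 2.18 pos [ 601.4 -181.2  147.9] yaw 74.34 tilt [-0.0051  0.0023] F [ 0.6 -0.2 -0.8] op 85.3
tool shift [ 0.5  2.4 47.9] roll 0.0025
```

View pics/b.png

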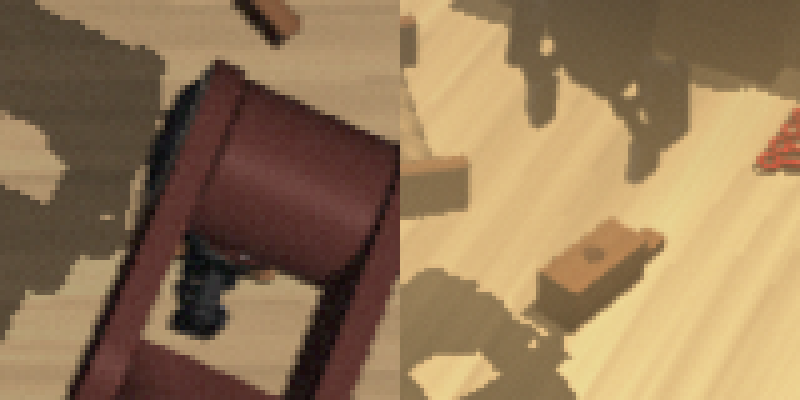

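The arm hides the block in the top view. In the side view the block sits below the fingers, undisturbed. I'll descend and grip.

```bash
python3 -m handwheel '[{"tx":0.5,"ty":2.4,"tz":10,"roll":0},{"tx":0,"ty":0,"tz":20,"roll":0},{"tx":0,"ty":0,"tz":20,"roll":0},{"tx":0,"ty":0,"tz":20,"roll":0},{"tx":0,"ty":0,"tz":20,"roll":0},{"tx":0,"ty":0,"tz":20,"roll":0},{"tx":0,"ty":0,"tz":15,"roll":0},{"tx":0,"ty":0,"tz":7,"roll":0},{"tx":0,"ty":0,"tz":0,"roll":0},{"tx":0,"ty":0,"tz":0,"roll":0}]' 
python3 -m handwheel '[{"tx":0,"ty":0,"tz":0,"roll":0},{"tx":0,"ty":0,"tz":0,"roll":0},{"tx":0,"ty":0,"tz":0,"roll":0},{"tx":0,"ty":0,"tz":0,"roll":0},{"tx":0,"ty":0,"tz":0,"roll":0},{"tx":0,"ty":0,"tz":0,"roll":0},{"tx":0,"ty":0,"tz":0,"roll":0},{"tx":0,"ty":0,"tz":0,"roll":0},{"tx":0,"ty":0,"tz":0,"roll":0},{"tx":0,"ty":0,"tz":0,"roll":0}]' 30 40
python3 -c "
from h import *; go(603.6,-181.3,15,74.2)"
```

```text
t: 3.12
tool_pos: [0.606, -0.1823, 0.0196]
tool_rot: [2.505, 1.895, 0.0]
contact_force: [-0.3, -0.1, 0.7]
opening: 0.0858
grip_force: 0.0
t: 3.95
tool_pos: [0.6065, -0.1825, 0.0206]
tool_rot: [2.504, 1.895, 0.002]
contact_force: [-1.3, 0.8, 5.9]
opening: 0.039
grip_force: 42.6
t 3.95 pos [ 606.5 -182.5   20.6] yaw 74.25 tilt [ 0.0018 -0.0007] F [-1.3  0.8  5.9] op 39.0
tool shift [ 0.4 -3.2  5.6] roll 0.0008
```

Gripped at 39 mm opening and 43 N. The hand is 19.6 mm behind the block's centre, as intended. Next I'll lift and carry it to the open end of the channel.

```bash
python3 -m handwheel '[{"tx":0,"ty":0,"tz":-10,"roll":0},{"tx":0,"ty":0,"tz":-20,"roll":0},{"tx":0,"ty":0,"tz":-20,"roll":0},{"tx":0,"ty":0,"tz":-20,"roll":0},{"tx":0,"ty":0,"tz":-20,"roll":0},{"tx":0,"ty":0,"tz":-10,"roll":0},{"tx":22.7,"ty":-17.4,"tz":0,"roll":0},{"tx":22.7,"ty":-17.4,"tz":0,"roll":0},{"tx":22.7,"ty":-17.4,"tz":0,"roll":0},{"tx":22.7,"ty":-17.4,"tz":0,"roll":0},{"tx":22.7,"ty":-17.4,"tz":0,"roll":0},{"tx":22.7,"ty":-17.4,"tz":0,"roll":0}]' 
python3 -m handwheel '[{"tx":22.7,"ty":-17.4,"tz":0,"roll":0},{"tx":22.7,"ty":-17.4,"tz":0,"roll":0},{"tx":22.7,"ty":-17.4,"tz":0,"roll":0},{"tx":22.7,"ty":-17.4,"tz":0,"roll":0},{"tx":22.7,"ty":-17.4,"tz":0,"roll":0},{"tx":22.7,"ty":-17.4,"tz":0,"roll":0},{"tx":22.7,"ty":-17.4,"tz":0,"roll":0},{"tx":22.7,"ty":-17.4,"tz":0,"roll":0},{"tx":0,"ty":0,"tz":0,"roll":-0.1143},{"tx":0,"ty":0,"tz":0,"roll":-0.1143},{"tx":0,"ty":0,"tz":0,"roll":-0.1143},{"tx":0,"ty":0,"tz":0,"roll":-0.1143}]' 
python3 -m handwheel '[{"tx":0,"ty":0,"tz":0,"roll":-0.1143},{"tx":0,"ty":0,"tz":0,"roll":-0.1143},{"tx":0,"ty":0,"tz":0,"roll":-0.1143},{"tx":0,"ty":0,"tz":0,"roll":-0.1143},{"tx":0,"ty":0,"tz":0,"roll":-0.1143},{"tx":0,"ty":0,"tz":0,"roll":-0.1143},{"tx":0,"ty":0,"tz":0,"roll":-0.1143},{"tx":0,"ty":0,"tz":0,"roll":-0.1143},{"tx":0,"ty":0,"tz":0,"roll":-0.1143},{"tx":0,"ty":0,"tz":0,"roll":-0.1143},{"tx":0,"ty":0,"tz":0,"roll":-0.1143},{"tx":0,"ty":0,"tz":0,"roll":-0.1143}]' 
python3 -c "
from h import *; go(458.1,189.5,60,178.95)"
```

```text
t: 4.95
tool_pos: [0.5408, -0.0215, 0.1184]
tool_rot: [-2.504, -1.895, 0.002]
contact_force: [1.1, 0.1, -1.7]
opening: 0.0393
grip_force: 41.8
t: 5.95
tool_pos: [0.4566, 0.19, 0.1185]
tool_rot: [-2.002, -2.42, 0.002]
contact_force: [0.6, 0.4, -2.3]
opening: 0.0392
grip_force: 41.9
t: 6.95
tool_pos: [0.4567, 0.1896, 0.1184]
tool_rot: [-0.018, -3.14, 0.001]
contact_force: [-0.1, 0.7, -1.6]
opening: 0.0394
grip_force: 41.9
t 6.95 pos [456.7 189.6 118.4] yaw 179.35 tilt [-0.0018 -0.0005] F [-0.1  0.7 -1.6] op 39.4
tool shift [-1.5 -0.  58.4] roll 0.007
```

```bash
python3 -m handwheel '[{"tx":0,"ty":0,"tz":15,"roll":0.007},{"tx":0,"ty":0,"tz":20,"roll":0},{"tx":0,"ty":0,"tz":20,"roll":0},{"tx":0,"ty":0,"tz":15,"roll":0},{"tx":0,"ty":0,"tz":0,"roll":0},{"tx":0,"ty":0,"tz":0,"roll":0}]'
python3 - <<'E'
from h import *; go(458.1,189.5,26.6,178.95)
from station import optics
a=[]
for n,b in (("top",(230,170,310,250)),("side",(250,215,370,335))):
    im,d=optics.get_image(n); np.savez(f"{n}2.npz",im=im,d=d,**optics.camera_params(n))
    a.append(cv2.resize(im[b[1]:b[3],b[0]:b[2],::-1],(400,400),interpolation=0))
cv2.imwrite("pics/c.png",np.hstack(a))
E
```

```text
t: 7.45
tool_pos: [0.4561, 0.1894, 0.048]
tool_rot: [-0.038, -3.138, 0.001]
contact_force: [0.6, 0.3, -2.0]
opening: 0.0392
grip_force: 41.7
t 7.45 pos [456.1 189.4  48. ] yaw 178.63 tilt [-0.0034 -0.0009] F [ 0.6  0.3 -2. ] op 39.2
tool shift [-2.1  0.1 21.4] roll -0.0056
```

View pics/c.png

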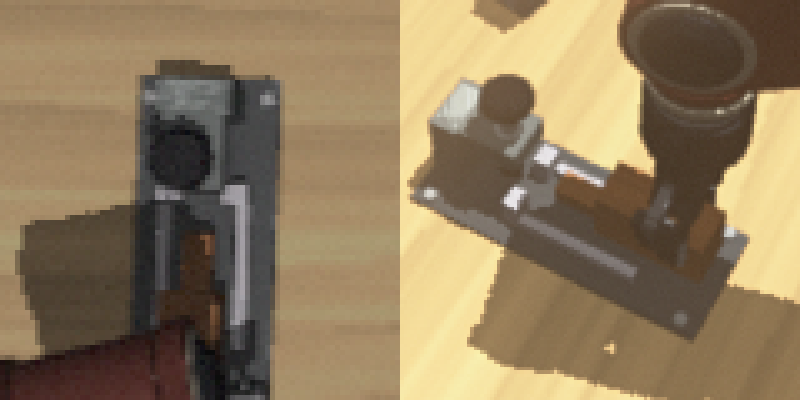

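The block is held over the channel entrance with its tongue pointing into the press, at crop pixel (197,260) in the top view. Next I'll compare the tongue's position with the channel centre in each camera.

Run:
```python
from h import *
for n,b in (("top",(255,212,285,240)),("side",(295,255,350,305))):
    im,d,K,T,P=load(n,"2"); h=cv2.cvtColor(im,cv2.COLOR_RGB2HSV).astype(int)
    k=np.zeros((400,640),bool);k[b[1]:b[3],b[0]:b[2]]=1
    br=k&(h[...,0]<16)&(h[...,1]>100)
    for nm,lo,hi,z in (("tongue",.034,.050,.042),("body",.062,.082,.0725)):
        m=br&(P[...,2]>lo)&(P[...,2]<hi); q=P[m]*1000
        if nm=="tongue": q=q[q[:,0]>520]
        if len(q)<5: print(n,nm,len(q));continue
        print(n,nm,len(q),q.min(0).round(1),q.max(0).round(1),np.median(q,0).round(1))
        for x in range(460,580,10):
            s=q[abs(q[:,0]-x)<5]
            if len(s)>2: print("  ",x,len(s),s[:,1].min().round(1),s[:,1].max().round(1))
```

```text
top tongue 57 [524.6 175.7  34.2] [559.  194.9  49.7] [541.7 184.7  42.6]
   520 5 176.8 191.6
   530 15 177.4 191.8
   540 10 177.5 194.9
   550 15 175.7 192.4
   560 12 175.7 192.0
top body 74 [488.3 167.2  64.8] [521.5 203.2  77.7] [511.4 179.9  72. ]
   490 6 169.7 173.0
   500 16 168.8 202.5
   510 33 169.1 202.8
   520 19 167.2 203.2
side tongue 94 [520.1 179.8  34.2] [564.9 210.2  47.7] [546.8 192.   43.1]
   520 5 207.7 210.2
   530 6 195.9 200.2
   540 29 180.4 199.2
   550 27 179.8 198.5
   560 27 180.5 198.1
side body 323 [434.9 170.4  62. ] [525.5 225.9  81.3] [497.5 194.6  73.1]
   460 4 198.7 225.9
   490 22 173.9 202.8
   500 66 170.8 211.0
   510 62 170.4 210.4
   520 50 171.4 209.6
```

```bash
python3 -m handwheel '[{"tx":0,"ty":0.9,"tz":3,"roll":-0.005},{"tx":0,"ty":0,"tz":5,"roll":0},{"tx":0,"ty":0,"tz":5,"roll":0},{"tx":0,"ty":0,"tz":4,"roll":0},{"tx":0,"ty":0,"tz":2,"roll":0},{"tx":0,"ty":0,"tz":0,"roll":0},{"tx":0,"ty":0,"tz":0,"roll":0}]' 
python3 -c "
from h import *; go(458.1,189.5,26.6,178.95)"
```

```text
t: 8.13
tool_pos: [0.4574, 0.1907, 0.03]
tool_rot: [-0.03, -3.141, 0.0]
contact_force: [1.7, -0.6, -0.9]
opening: 0.0396
grip_force: 41.8
t 8.13 pos [457.4 190.7  30. ] yaw 178.91 tilt [-0.0005 -0.0001] F [ 1.7 -0.6 -0.9] op 39.6
tool shift [-0.8 -1.1  3.4] roll -0.0006
```

```bash
python3 -m handwheel '[{"tx":0,"ty":0,"tz":1.5,"roll":0},{"tx":0,"ty":0,"tz":1.5,"roll":0},{"tx":0,"ty":0,"tz":0,"roll":0},{"tx":0,"ty":0,"tz":0,"roll":0}]' 
python3 -m handwheel '[{"tx":0,"ty":0,"tz":1,"roll":0},{"tx":0,"ty":0,"tz":0,"roll":0},{"tx":0,"ty":0,"tz":0,"roll":0}]'
```

```text
t: 8.47
tool_pos: [0.4575, 0.1907, 0.0273]
tool_rot: [-0.03, -3.141, -0.0]
contact_force: [0.5, 0.5, -1.7]
opening: 0.0392
grip_force: 41.8
t: 8.72
tool_pos: [0.4578, 0.1908, 0.0266]
tool_rot: [0.03, 3.141, 0.0]
contact_force: [-1.3, -0.2, 0.7]
opening: 0.0395
grip_force: 41.9
```

```bash
python3 -m handwheel '[{"tx":-3,"ty":0,"tz":0.5,"roll":0},{"tx":-4,"ty":0,"tz":0,"roll":0},{"tx":-4,"ty":0,"tz":0,"roll":0},{"tx":-4,"ty":0,"tz":0,"roll":0},{"tx":-4,"ty":0,"tz":0,"roll":0},{"tx":-4,"ty":0,"tz":0,"roll":0},{"tx":-2,"ty":0,"tz":0,"roll":0},{"tx":0,"ty":0,"tz":0,"roll":0}]'
python3 -m handwheel '[{"tx":-4,"ty":0,"tz":0,"roll":0},{"tx":-4,"ty":0,"tz":0,"roll":0},{"tx":-4,"ty":0,"tz":0,"roll":0},{"tx":-4,"ty":0,"tz":0,"roll":0},{"tx":-4,"ty":0,"tz":0,"roll":0},{"tx":-4,"ty":0,"tz":0,"roll":0},{"tx":0,"ty":0,"tz":0,"roll":0},{"tx":0,"ty":0,"tz":0,"roll":0}]'
```

```text
t: 9.38
tool_pos: [0.483, 0.1905, 0.0266]
tool_rot: [0.03, 3.141, 0.001]
contact_force: [-3.1, 0.1, 4.8]
opening: 0.0391
grip_force: 42.6
t: 10.05
tool_pos: [0.5074, 0.19, 0.0266]
tool_rot: [0.03, 3.14, 0.001]
contact_force: [-0.6, -0.2, 5.5]
opening: 0.0394
grip_force: 42.5
```

```bash
python3 -m handwheel '[{"tx":-2,"ty":0,"tz":0,"roll":0},{"tx":-2,"ty":0,"tz":0,"roll":0},{"tx":-2,"ty":0,"tz":0,"roll":0},{"tx":0,"ty":0,"tz":0,"roll":0}]'
python3 -m handwheel '[{"tx":-1,"ty":0,"tz":0,"roll":0},{"tx":-1,"ty":0,"tz":0,"roll":0},{"tx":-1,"ty":0,"tz":0,"roll":0},{"tx":0,"ty":0,"tz":0,"roll":0}]'
```

```text
t: 10.38
tool_pos: [0.5121, 0.1899, 0.0266]
tool_rot: [-0.03, -3.14, -0.0]
contact_force: [-6.2, 0.1, 8.4]
opening: 0.0394
grip_force: 43.0
t: 10.72
tool_pos: [0.5147, 0.1899, 0.0266]
tool_rot: [-0.03, -3.139, -0.0]
contact_force: [-8.0, 0.2, 10.2]
opening: 0.0395
grip_force: 43.1
```

```bash
python3 -m handwheel '[{"tx":-1,"ty":0,"tz":-0.5,"roll":0},{"tx":-1,"ty":0,"tz":0,"roll":0},{"tx":-1,"ty":0,"tz":0,"roll":0},{"tx":0,"ty":0,"tz":0,"roll":0}]'
python3 -m handwheel '[{"tx":-1,"ty":0,"tz":0,"roll":0},{"tx":-1,"ty":0,"tz":0,"roll":0},{"tx":0,"ty":0,"tz":0,"roll":0}]'
python3 - <<'E'
from h import *; go(518,189,26.6,178.95)
from station import optics
a=[]
for n,b in (("top",(230,170,310,250)),("side",(260,225,340,305))):
    im,d=optics.get_image(n); np.savez(f"{n}3.npz",im=im,d=d,**optics.camera_params(n))
    a.append(cv2.resize(im[b[1]:b[3],b[0]:b[2],::-1],(400,400),interpolation=0))
cv2.imwrite("pics/d.png",np.hstack(a))
E
```

```text
t: 11.05
tool_pos: [0.5164, 0.1897, 0.0265]
tool_rot: [-0.03, -3.136, 0.0]
contact_force: [-11.3, 0.2, 12.4]
opening: 0.0392
grip_force: 43.3
t: 11.3
tool_pos: [0.5165, 0.1896, 0.0265]
tool_rot: [-0.03, -3.131, 0.001]
contact_force: [-18.9, -1.1, 18.1]
opening: 0.039
grip_force: 43.7
t 11.3 pos [516.5 189.6  26.5] yaw 178.89 tilt [-0.0109 -0.0008] F [-18.9  -1.1  18.1] op 39.0
tool shift [-1.5 -0.6 -0.1] roll -0.001
```

View pics/d.png

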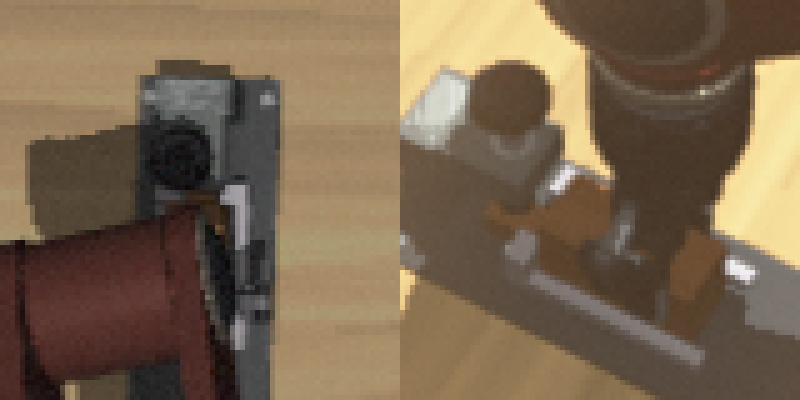

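The block has stopped moving: 2 mm more command only raised the force to 19 N. In the side view its shoulders are against the posts and the tongue is under the foot. I'll ease the load, open the fingers and rise.

```bash
python3 -m handwheel '[{"tx":1,"ty":0,"tz":-0.5,"roll":0},{"tx":0.8,"ty":0,"tz":-0.5,"roll":0},{"tx":0,"ty":0,"tz":0,"roll":0},{"tx":0,"ty":0,"tz":0,"roll":0}]'
python3 -m handwheel '[{"tx":0,"ty":0,"tz":0,"roll":0},{"tx":0,"ty":0,"tz":0,"roll":0},{"tx":0,"ty":0,"tz":0,"roll":0},{"tx":0,"ty":0,"tz":0,"roll":0},{"tx":0,"ty":0,"tz":0,"roll":0},{"tx":0,"ty":0,"tz":0,"roll":0}]' 65
python3 -m handwheel '[{"tx":0,"ty":0,"tz":-5,"roll":0},{"tx":0,"ty":0,"tz":-10,"roll":0},{"tx":0,"ty":0,"tz":-20,"roll":0},{"tx":0,"ty":0,"tz":-25,"roll":0},{"tx":0,"ty":0,"tz":-25,"roll":0},{"tx":0,"ty":0,"tz":-25,"roll":0},{"tx":0,"ty":0,"tz":-25,"roll":0},{"tx":0,"ty":0,"tz":-20,"roll":0},{"tx":0,"ty":0,"tz":0,"roll":0}]'
python3 -c "
from h import *; go(607.7,187.8,180,178.95)"
```

```text
t: 11.73
tool_pos: [0.5166, 0.1895, 0.0266]
tool_rot: [-0.029, -3.137, 0.001]
contact_force: [-7.0, -0.3, 5.8]
opening: 0.0394
grip_force: 41.8
t: 12.23
tool_pos: [0.5189, 0.1895, 0.0273]
tool_rot: [0.03, 3.141, 0.0]
contact_force: [-0.2, 0.0, -0.1]
opening: 0.0651
grip_force: 0.0
t: 12.98
tool_pos: [0.5219, 0.1903, 0.1894]
tool_rot: [0.03, 3.131, 0.004]
contact_force: [1.2, 0.3, 0.7]
opening: 0.0651
grip_force: 0.0
t 12.98 pos [521.9 190.3 189.4] yaw 178.91 tilt [0.0108 0.0024] F [1.2 0.3 0.7] op 65.1
tool shift [-85.8  -0.9  10.3] roll -0.0006
```

```bash
python3 -m handwheel '[{"tx":-15,"ty":-0.4,"tz":0,"roll":0},{"tx":-20,"ty":-0.4,"tz":0,"roll":0},{"tx":-20,"ty":0,"tz":0,"roll":0},{"tx":-20,"ty":0,"tz":0,"roll":0},{"tx":-10,"ty":0,"tz":0,"roll":0},{"tx":0,"ty":0,"tz":5,"roll":0},{"tx":0,"ty":0,"tz":10,"roll":0},{"tx":0,"ty":0,"tz":10,"roll":0},{"tx":0,"ty":0,"tz":10,"roll":0},{"tx":0,"ty":0,"tz":5,"roll":0},{"tx":0,"ty":0,"tz":0,"roll":0},{"tx":0,"ty":0,"tz":0,"roll":0}]' 0 40
python3 - <<'E'
from h import *; go(607.3,187.8,124,178.95)
from station import optics
a=[]
for n,b in (("top",(230,170,310,250)),("side",(260,225,340,305))):
    im,d=optics.get_image(n); np.savez(f"{n}4.npz",im=im,d=d,**optics.camera_params(n))
    a.append(cv2.resize(im[b[1]:b[3],b[0]:b[2],::-1],(400,400),interpolation=0))
cv2.imwrite("pics/e.png",np.hstack(a))
E
```

```text
t: 13.98
tool_pos: [0.6029, 0.1872, 0.1415]
tool_rot: [-0.029, -3.14, 0.0]
contact_force: [0.4, -0.3, -0.1]
opening: -0.0003
grip_force: 0.0
t 13.98 pos [602.9 187.2 141.5] yaw 178.92 tilt [-0.0014 -0.0002] F [ 0.4 -0.3 -0.1] op -0.3
tool shift [-4.4  0.7 17.5] roll -0.0004
```

View pics/e.png

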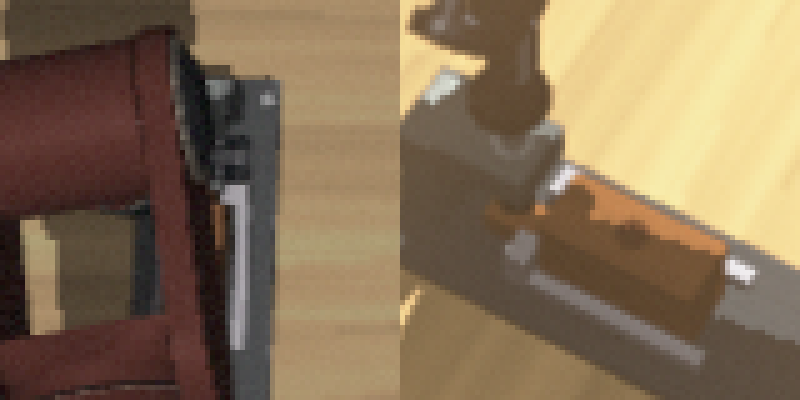

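The block lies flat in the channel with its shoulders at the posts, and the fingers are above the knob. I'll check the block's position in numbers.

Run:
```python
from h import *
im,d,K,T,P=load("side","4"); h=cv2.cvtColor(im,cv2.COLOR_RGB2HSV).astype(int)
k=np.zeros((400,640),bool);k[225:305,275:335]=1
m=k&(h[...,0]<16)&(h[...,1]>100)&(P[...,2]>.046)&(P[...,2]<.058); q=P[m]*1000
print(len(q),np.median(q[:,2]),cv2.minAreaRect(q[:,:2].astype(np.float32)))
for x in range(495,590,15): s=q[abs(q[:,0]-x)<7]; print(x,len(s), s[:,2].mean().round(1) if len(s) else 0)
```

```text
487 50.88235081002512 ((538.6215209960938, 191.2609100341797), (41.83100509643555, 89.30026245117188), 87.76156616210938)
495 47 50.5
510 79 50.7
525 74 50.7
540 78 51.1
555 76 51.1
570 73 50.9
585 25 50.6
```

The block is home (538.6 mm against 538.8 mm expected) and flat, with its top at 51 mm. Now I'll press the knob.

```bash
python3 -m handwheel '[{"tx":-4,"ty":0.5,"tz":0,"roll":0},{"tx":0,"ty":0,"tz":4,"roll":0},{"tx":0,"ty":0,"tz":5,"roll":0},{"tx":0,"ty":0,"tz":4,"roll":0},{"tx":0,"ty":0,"tz":0,"roll":0},{"tx":0,"ty":0,"tz":0,"roll":0}]'
python3 -m handwheel '[{"tx":0,"ty":0,"tz":2,"roll":0},{"tx":0,"ty":0,"tz":2,"roll":0},{"tx":0,"ty":0,"tz":2,"roll":0},{"tx":0,"ty":0,"tz":0,"roll":0},{"tx":0,"ty":0,"tz":0,"roll":0}]'
python3 -m handwheel '[{"tx":0,"ty":0,"tz":2,"roll":0},{"tx":0,"ty":0,"tz":2,"roll":0},{"tx":0,"ty":0,"tz":2,"roll":0},{"tx":0,"ty":0,"tz":0,"roll":0},{"tx":0,"ty":0,"tz":0,"roll":0}]'
```

```text
t: 14.58
tool_pos: [0.6072, 0.1874, 0.1284]
tool_rot: [-0.03, -3.14, 0.0]
contact_force: [0.6, 0.3, -0.3]
opening: 0.0001
grip_force: 0.0
t: 15.0
tool_pos: [0.6079, 0.1876, 0.124]
tool_rot: [0.03, 3.141, 0.0]
contact_force: [-1.6, -1.0, 3.8]
opening: 0.0002
grip_force: 1.8
t: 15.42
tool_pos: [0.6079, 0.1876, 0.1176]
tool_rot: [0.03, 3.141, 0.0]
contact_force: [-1.7, -0.3, 4.9]
opening: 0.0003
grip_force: 2.6
```

```bash
python3 -m handwheel '[{"tx":0,"ty":0,"tz":2,"roll":0},{"tx":0,"ty":0,"tz":2,"roll":0},{"tx":0,"ty":0,"tz":2,"roll":0},{"tx":0,"ty":0,"tz":0,"roll":0},{"tx":0,"ty":0,"tz":0,"roll":0}]'
python3 -m handwheel '[{"tx":0,"ty":0,"tz":1,"roll":0},{"tx":0,"ty":0,"tz":1,"roll":0},{"tx":0,"ty":0,"tz":0,"roll":0},{"tx":0,"ty":0,"tz":0,"roll":0},{"tx":0,"ty":0,"tz":0,"roll":0}]'
```

```text
t: 15.83
tool_pos: [0.608, 0.1876, 0.1126]
tool_rot: [0.03, 3.141, 0.0]
contact_force: [-3.7, -1.4, 9.7]
opening: 0.0001
grip_force: 4.7
t: 16.25
tool_pos: [0.608, 0.1876, 0.111]
tool_rot: [0.03, 3.141, -0.0]
contact_force: [-5.2, -1.5, 9.6]
opening: -0.0001
grip_force: 5.3
```

```bash
python3 -m handwheel '[{"tx":0,"ty":0,"tz":1.3,"roll":0},{"tx":0,"ty":0,"tz":0,"roll":0},{"tx":0,"ty":0,"tz":0,"roll":0},{"tx":0,"ty":0,"tz":0,"roll":0},{"tx":0,"ty":0,"tz":0,"roll":0}]'
python3 - <<'E'
from h import *
from station import optics,ctrl
print(np.mean([ctrl.get_obs()["tool_pos"] for _ in range(3)],0))
im,d=optics.get_image("side"); np.savez("side5.npz",im=im,d=d,**optics.camera_params("side"))
im0=load("side","0")[0]
c=lambda i:cv2.resize(i[225:305,245:325,::-1],(400,400),interpolation=0)
cv2.imwrite("pics/f.png",np.hstack([c(im0),c(im)]))
E
```

```text
t: 16.67
tool_pos: [0.608, 0.1876, 0.1099]
tool_rot: [0.03, 3.141, -0.0]
contact_force: [-5.5, -1.5, 12.0]
opening: 0.0001
grip_force: 5.7
[0.60797582 0.18764086 0.10992888]
```

View pics/f.png

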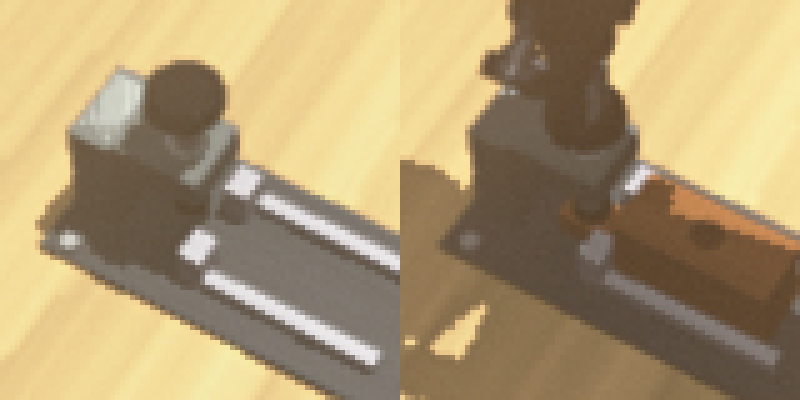

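The knob is down 14.1 mm, its cap close over the guide head at (585,130) in the crop. The foot rests on the tongue at (595,205) and the block is still home. Next I'll hold it for over two seconds.

```bash
Z='{"tx":0,"ty":0,"tz":0,"roll":0}'; 
python3 -m handwheel '[{"tx":0,"ty":0,"tz":0,"roll":0},{"tx":0,"ty":0,"tz":0,"roll":0},{"tx":0,"ty":0,"tz":0,"roll":0},{"tx":0,"ty":0,"tz":0,"roll":0},{"tx":0,"ty":0,"tz":0,"roll":0},{"tx":0,"ty":0,"tz":0,"roll":0},{"tx":0,"ty":0,"tz":0,"roll":0},{"tx":0,"ty":0,"tz":0,"roll":0},{"tx":0,"ty":0,"tz":0,"roll":0},{"tx":0,"ty":0,"tz":0,"roll":0},{"tx":0,"ty":0,"tz":0,"roll":0},{"tx":0,"ty":0,"tz":0,"roll":0}]'
python3 -m handwheel '[{"tx":0,"ty":0,"tz":0,"roll":0},{"tx":0,"ty":0,"tz":0,"roll":0},{"tx":0,"ty":0,"tz":0,"roll":0},{"tx":0,"ty":0,"tz":0,"roll":0},{"tx":0,"ty":0,"tz":0,"roll":0},{"tx":0,"ty":0,"tz":0,"roll":0},{"tx":0,"ty":0,"tz":0,"roll":0},{"tx":0,"ty":0,"tz":0,"roll":0},{"tx":0,"ty":0,"tz":0,"roll":0},{"tx":0,"ty":0,"tz":0,"roll":0},{"tx":0,"ty":0,"tz":0,"roll":0},{"tx":0,"ty":0,"tz":0,"roll":0}]'
python3 -m handwheel '[{"tx":0,"ty":0,"tz":0,"roll":0},{"tx":0,"ty":0,"tz":0,"roll":0},{"tx":0,"ty":0,"tz":0,"roll":0},{"tx":0,"ty":0,"tz":0,"roll":0},{"tx":0,"ty":0,"tz":0,"roll":0},{"tx":0,"ty":0,"tz":0,"roll":0},{"tx":0,"ty":0,"tz":0,"roll":0},{"tx":0,"ty":0,"tz":0,"roll":0},{"tx":0,"ty":0,"tz":0,"roll":0},{"tx":0,"ty":0,"tz":0,"roll":0},{"tx":0,"ty":0,"tz":0,"roll":0},{"tx":0,"ty":0,"tz":0,"roll":0}]'
python3 -c "
from station import ctrl
print(ctrl.finish_job())"
```

```text
t: 17.72
tool_pos: [0.608, 0.1876, 0.1099]
tool_rot: [0.03, 3.141, -0.0]
contact_force: [-5.6, -1.3, 12.1]
opening: 0.0
grip_force: 5.7
t: 18.72
tool_pos: [0.608, 0.1876, 0.11]
tool_rot: [0.03, 3.141, -0.0]
contact_force: [-5.0, -1.0, 10.6]
opening: -0.0002
grip_force: 5.7
t: 19.72
tool_pos: [0.608, 0.1876, 0.1099]
tool_rot: [0.03, 3.141, -0.0]
contact_force: [-5.0, -1.2, 10.8]
opening: -0.0001
grip_force: 5.7
the job is handed in; nothing more can be done
None
```

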